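# Re-rack the sockets in reverse order

## Robot

A 7-joint arm with a two-finger parallel gripper is mounted at the origin on a cart in front of the work surface, level with it; the furniture and walls round the work are solid. World frame = base frame: x ahead of the robot, y to its left, z up, the work surface at z = 0. Lengths are in m, angles in rad, forces in N, time in s.
With the tool pointing down it reaches from about 0.425 to 0.8 m from the base axis. Payload 8.3 kg.
Tool frame: the origin (TCP) lies midway between the tips of the shut fingers; the grasp point (between the pads) lies pinch_z behind it (pinch_z is the distance from the TCP to the grasp point, in m); z points along the fingers, y is the line along which they close (so a half turn about z gives the same grasp; the last joint's range is limited). The gripper opens to 85 mm and grips with 20 to 120 N. Pads are 22 mm wide; open, the fingers measure 114 mm over their backs; the gripper's body (76 mm by 85 mm) begins 54 mm behind the grasp point. The pads swing forward as they close: fully open they stand 13 mm farther back than shut.
Start: joints at [1.115, 0.383, 0.016, 1.37, -0.006, 1.388, -0.046], TCP at [0.239, -0.577, 0.231] pointing down, gripper open.
Joint ranges: [-2.95, 2.95], [-0.25, 2.06], [-1.52, 1.56], [0.18, 2.33], [-1.44, 4.58], [0.02, 2.06], [-3.01, 3.01]. Speed limits (rad/s): [2.39, 2.39, 3.01, 3.01, 3.14, 3.14, 3.14].

## Interface

Orientations are given as a rotation vector (axis times angle).
In Python, from cell import * gives the robot as it stands.
- The arm moves only by the tool send_rows, never from a script. Its argument "steps" is a list of rows, each a list of 7 numbers: the shift along the tool's x, y, z in mm, then the turn, a rotation vector about the tool's x, y, z in rad, then the closure in counts, from 0 (fully open) to 255 (shut). A call has 1 to 5 rows; each row shifts and turns the commanded pose from where the row before left it, along the tool's axes as they then stand; what a row does not reach is not made up. A row lasts 1/8 s, in which the tool goes at most 62.5 mm and 10.7 degrees, less where a joint would pass 70% of its speed; a pose out of reach is approached as far as the arm can. A call with a gripper value outside its range is refused whole. The fingers move at their own pace and stop on an object; the grip force is fixed at half the most. Time passes only in rows, so rows that do not move let the fingers close. It gives the time, the measured TCP pose, the force, the opening and the grip force at its end, in the units of the state.
- read_state(): the state, without advancing time (a new reading comes with each control period).
- grab_frame(name): name is "side" or "top" or "wrist"; returns (picture, depth): 480x640x3 uint8, red, green, blue; 480x640 float32, m along the optical axis (not along the pixel's ray), 0 where there is no reading.
- get_calibration(name): a dict with "K" (3x3 intrinsics, pixels), "extrinsics" (4x4, takes a point from camera to world coordinates). Camera axes: x right, y up, looking along -z (the intrinsics and any distortion apply to the point x, -y, -z); pixel columns grow to the right and rows downward; lengths in m; the calibration is good to about 2 mm. A picture is of the moment at which its call begins: read the wrist's pose just before it. get_calibration takes no time and is no camera call; for the wrist camera it gives the pose at the moment of the call.
- finish_job(): hands the job in; it is judged then, once.
The state is a dict: "time": time; "qpos": joint angles; "dq": joint speeds; "tau": joint torques, N m; "tcp_pos": TCP position; "ee_rot": TCP orientation; "contact_force": force on the tool from outside, world axes, zero at the start; "moment": the same for the moment, N m; "grip_width": finger opening in m; "grip_force": force on a finger pad.
Only numpy, scipy, OpenCV 4.12 (cv2) and the standard library are available. Lean on these libraries where they do the work, as an engineer would, in place of code of your own. Each camera call takes 0.05 s, during which the arm holds its last target. There are 200 camera calls.

## Task

The four sockets stand in cups on the dark wooden strip in the order in which the job was taken apart; putting it together again needs them the other way round. Move them one by one into the grey tray, one to a compartment, in reverse order: the one leftmost on the strip (as the robot sees it) goes into the rightmost compartment of the tray, and so on, until the rightmost stands leftmost. Set each down upright on the compartment floor, the same end up as it stood, without dropping it.

Things in the scene. Friction and masses are not known exactly. Their poses are not given: they have to be found in the camera images.
- strip: the old rack: fixed dark wooden strip 60 x 226 mm, 10 mm thick, running left to right (turned up to 0.15 rad) on a level plywood board whose top is 68 mm above the chest top. Origin at the centre of its underside; y along it to the robot's left, x away from the robot, z up. On it four equal black cups in a row, centred at y = +81, +27, -27 and -81 mm.
- tray: the new rack, nearer than the strip or beyond it: fixed grey metal tray 57 x 219 mm, 15 mm high, tabs at its ends; turned up to 0.15 rad, on the same board. Origin: centre of its underside; y along it to the robot's left, x away, z up. Four empty compartments in a row, centred at y = +81, +27, -27, -81 mm, each 51 x 51 mm inside; walls 3 mm thick and, like the rim, 15 mm high; inner floor 3 mm above origin.
- short_socket: short wide bright steel socket, round, 34 mm diameter, 34 mm high, wide open bore on top. Start: in cup_a. Stands upright; origin at the centre of its underside, z up.
- deep_socket: deep slim bright steel socket, round, 22 mm diameter, 68 mm high, open bore on top. Start: in cup_b. Stands upright; origin at the centre of its underside, z up.
- bit_socket: hexagon-bit socket: dark round holder 26 mm diameter and 34 mm high, from whose top a bright hexagon bit 14 mm across the corners stands up to 64 mm. Start: in cup_c. Stands upright; origin at the centre of its underside, z up.
- stepped_socket: dark steel stepped socket: narrow foot 22 mm diameter up to about 22 mm, above it a wider head 30 mm diameter up to 50 mm, open bore on top. Start: in cup_d. Stands upright; origin at the centre of its underside, z up.
- cup_a: one of the four equal shallow black round cups on the dark wooden strip, the one in which the short_socket stands at the start; 51 mm outer diameter, rim 8 mm and inner floor 2 mm above its origin (centre of its underside), which is 10 mm above the plywood board. Fixed; the cups' order changes from start to start.
- cup_b: one of the four equal shallow black round cups on the dark wooden strip, the one in which the deep_socket stands at the start; 51 mm outer diameter, rim 8 mm and inner floor 2 mm above its origin (centre of its underside), which is 10 mm above the plywood board. Fixed; the cups' order changes from start to start.
- cup_c: one of the four equal shallow black round cups on the dark wooden strip, the one in which the bit_socket stands at the start; 51 mm outer diameter, rim 8 mm and inner floor 2 mm above its origin (centre of its underside), which is 10 mm above the plywood board. Fixed; the cups' order changes from start to start.
- cup_d: one of the four equal shallow black round cups on the dark wooden strip, the one in which the stepped_socket stands at the start; 51 mm outer diameter, rim 8 mm and inner floor 2 mm above its origin (centre of its underside), which is 10 mm above the plywood board. Fixed; the cups' order changes from start to start.

How it is judged:
At the end, for the whole second after the job is handed in: Each socket stands upright (within 0.12 rad) on the floor of the tray (underside below 7 mm over the tray's origin), within 20 mm of the middle of the compartment whose place from the right is the place from the left that its cup has on the strip; all released and at rest (x of short_socket in the frame of tray between -0.02 and 0.02 m and z of each of short_socket, deep_socket, bit_socket, stepped_socket in the frame of tray below 0.007 m and angle between each of short_socket, deep_socket, bit_socket, stepped_socket's own z axis and vertical below 0.12 rad and linear speed of each of short_socket, deep_socket, bit_socket, stepped_socket below 0.02 m/s and ((y of cup_a in the frame of strip between 0.061 and 0.101 m and y of short_socket in the frame of tray between -0.101 and -0.061 m) or (y of cup_a in the frame of strip between 0.007 and 0.047 m and y of short_socket in the frame of tray between -0.047 and -0.007 m) or (y of cup_a in the frame of strip between -0.047 and -0.007 m and y of short_socket in the frame of tray between 0.007 and 0.047 m) or (y of cup_a in the frame of strip between -0.101 and -0.061 m and y of short_socket in the frame of tray between 0.061 and 0.101 m)) and x of deep_socket in the frame of tray between -0.02 and 0.02 m and ((y of cup_b in the frame of strip between 0.061 and 0.101 m and y of deep_socket in the frame of tray between -0.101 and -0.061 m) or (y of cup_b in the frame of strip between 0.007 and 0.047 m and y of deep_socket in the frame of tray between -0.047 and -0.007 m) or (y of cup_b in the frame of strip between -0.047 and -0.007 m and y of deep_socket in the frame of tray between 0.007 and 0.047 m) or (y of cup_b in the frame of strip between -0.101 and -0.061 m and y of deep_socket in the frame of tray between 0.061 and 0.101 m)) and x of bit_socket in the frame of tray between -0.02 and 0.02 m and ((y of cup_c in the frame of strip between 0.061 and 0.101 m and y of bit_socket in the frame of tray between -0.101 and -0.061 m) or (y of cup_c in the frame of strip between 0.007 and 0.047 m and y of bit_socket in the frame of tray between -0.047 and -0.007 m) or (y of cup_c in the frame of strip between -0.047 and -0.007 m and y of bit_socket in the frame of tray between 0.007 and 0.047 m) or (y of cup_c in the frame of strip between -0.101 and -0.061 m and y of bit_socket in the frame of tray between 0.061 and 0.101 m)) and x of stepped_socket in the frame of tray between -0.02 and 0.02 m and ((y of cup_d in the frame of strip between 0.061 and 0.101 m and y of stepped_socket in the frame of tray between -0.101 and -0.061 m) or (y of cup_d in the frame of strip between 0.007 and 0.047 m and y of stepped_socket in the frame of tray between -0.047 and -0.007 m) or (y of cup_d in the frame of strip between -0.047 and -0.007 m and y of stepped_socket in the frame of tray between 0.007 and 0.047 m) or (y of cup_d in the frame of strip between -0.101 and -0.061 m and y of stepped_socket in the frame of tray between 0.061 and 0.101 m))); the robot touches nothing.
It fails at once if a socket comes down into the tray faster than 0.5 m/s (dropped or thrown in) ((x of short_socket in the frame of tray between -0.02 and 0.02 m and y of short_socket in the frame of tray between -0.105 and 0.105 m and z of short_socket in the frame of tray between -0.01 and 0.02 m and linear speed of short_socket above 0.5 m/s) or (x of deep_socket in the frame of tray between -0.02 and 0.02 m and y of deep_socket in the frame of tray between -0.105 and 0.105 m and z of deep_socket in the frame of tray between -0.01 and 0.02 m and linear speed of deep_socket above 0.5 m/s) or (x of bit_socket in the frame of tray between -0.02 and 0.02 m and y of bit_socket in the frame of tray between -0.105 and 0.105 m and z of bit_socket in the frame of tray between -0.01 and 0.02 m and linear speed of bit_socket above 0.5 m/s) or (x of stepped_socket in the frame of tray between -0.02 and 0.02 m and y of stepped_socket in the frame of tray between -0.105 and 0.105 m and z of stepped_socket in the frame of tray between -0.01 and 0.02 m and linear speed of stepped_socket above 0.5 m/s)).
It also fails if it takes over 90 s, if anything falls off the work surface, if the arm or the gripper's body presses on something with over 40 N, if the wrist force passes 120 N, or if a joint passes its speed limit or range.

## Working session

There is one attempt and no reset: what is moved stays moved. The work goes in short steps, Python scripts to look and compute and a tool call to move; the robot and the scene stay as the last step left them, time stands still between calls to the robot, and variables do not carry over. Pictures are saved under pics/ and viewed, at most 14 in all, crops included, and the job is handed in when it is done.

Besides the shell and the picture viewer there is one more tool, called after "Call:" by a JSON object that holds its "method" and its "body", one argument or row to a line. send_rows: Moves the arm, as the interface text tells. Its arguments: {"type":"object","properties":{"steps":{"type":"array"}},"required":["steps"]}

```bash
mkdir -p pics; ls
python3 - <<'E'
from cell import *
import cv2,numpy as np
s=read_state(); print({k:np.round(v,4) for k,v in s.items()})
for n in ["top","side"]:
    c=get_calibration(n); print(n,{k:np.round(v,3) if not isinstance(v,str) else v for k,v in c.items()})
    p,d=grab_frame(n); np.savez(f"{n}0.npz",p=p,d=d); cv2.imwrite(f"pics/{n}0.png",p[:,:,::-1])
E
```

```text
pics
{'time': np.float64(0.0), 'qpos': array([ 1.1151,  0.3843,  0.0164,  1.3712, -0.0063,  1.3882, -0.0465]), 'dq': array([ 0.0001,  0.0006, -0.0012, -0.0002, -0.0004,  0.    ,  0.0019]), 'tau': array([-2.00000e-04, -6.27590e+01,  8.44300e-01, -3.71821e+01,
        1.66000e-02,  1.43000e-02, -1.00000e-04]), 'tcp_pos': array([ 0.2391, -0.5769,  0.2302]), 'ee_rot': array([-3.0792e+00, -6.1280e-01,  6.0000e-04]), 'contact_force': array([ 0.0587, -0.1627, -0.5157]), 'moment': array([ 0.001 , -0.0114, -0.0091]), 'grip_force': np.float64(0.0), 'grip_width': np.float64(0.0853)}
top {'K': array([[586.511,   0.   , 327.376],
       [  0.   , 586.511, 241.155],
       [  0.   ,   0.   ,   1.   ]]), 'extrinsics': array([[ 0.   ,  0.981, -0.192,  0.356],
       [-1.   , -0.005, -0.029, -0.159],
       [-0.029,  0.192,  0.981,  0.945],
       [ 0.   ,  0.   ,  0.   ,  1.   ]])}
side {'K': array([[505.405,   0.   , 311.501],
       [  0.   , 505.405, 243.152],
       [  0.   ,   0.   ,   1.   ]]), 'extrinsics': array([[ 0.956,  0.173, -0.237,  0.337],
       [-0.293,  0.598, -0.746, -0.771],
       [ 0.013,  0.782,  0.623,  0.642],
       [ 0.   ,  0.   ,  0.   ,  1.   ]])}
```

View pics/top0.png

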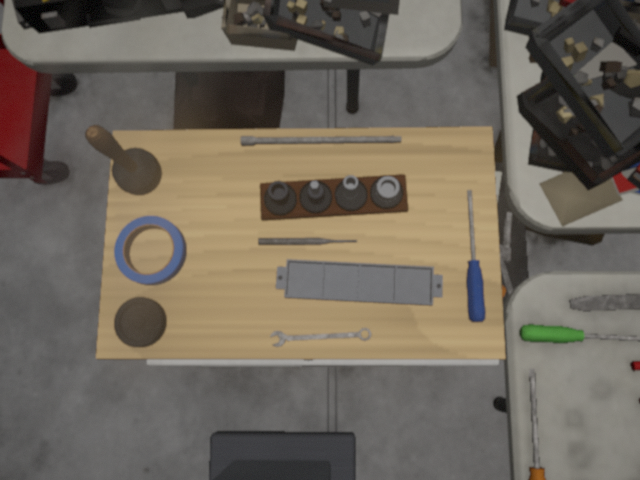

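View pics/side0.png

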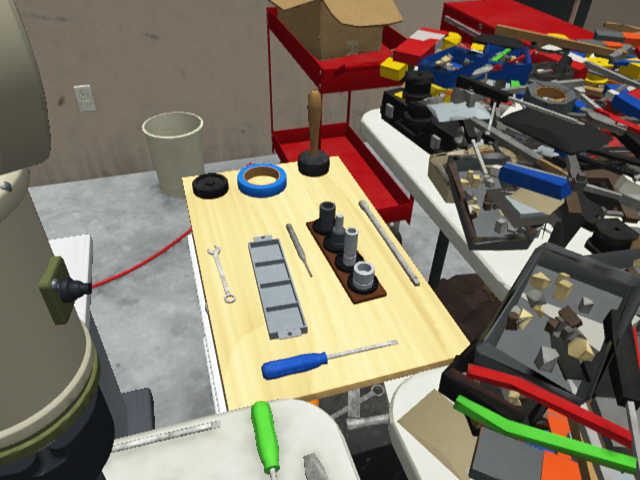

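The top view shows the strip at about (262-408, 177-218) with stepped, bit, deep and short from left to right. The nearer tray is at about (285-434, 262-305). I'll enlarge it to read the corners.

Run:
```python
import cv2,numpy as np
p=np.load("top0.npz")["p"][:,:,::-1]
cv2.imwrite("pics/crop0.png",cv2.resize(p[165:315,250:450],(800,600),interpolation=cv2.INTER_CUBIC))
```

```text
(no output)
```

View pics/crop0.png

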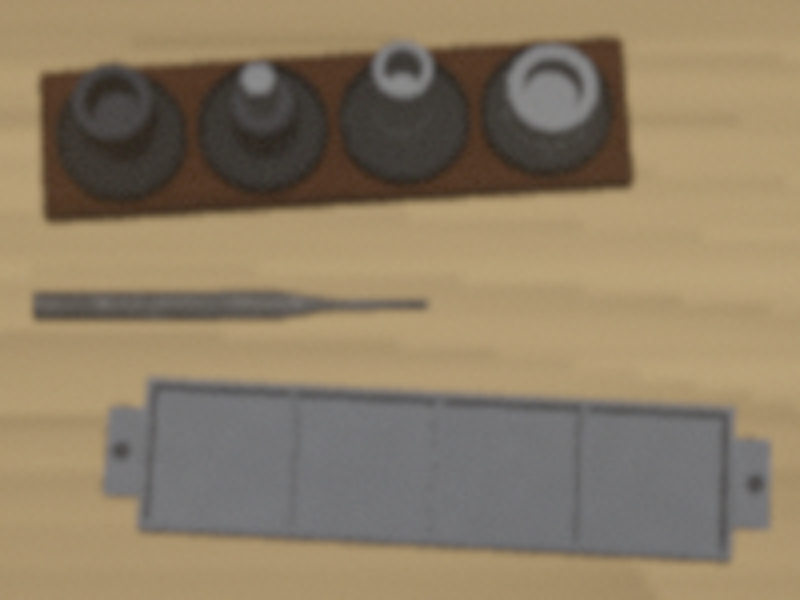

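Crop readings:
- Strip corners at (42,75), (620,40), (632,186), (47,219).
- Tray rim corners at (148,380), (733,408), (728,560), (140,530).
- Socket tops at (112,103), (258,78), (402,71), (553,88).

```bash
cat > h.py <<'E'
from cell import *
import cv2,numpy as np
from scipy.spatial.transform import Rotation as R
def ray(px,z,c):
    K,T=c["K"],c["extrinsics"]
    u=cv2.undistortPoints(np.array(px,float).reshape(-1,1,2),K,c.get("distortion")).reshape(-1,2)
    d=np.c_[u[:,0],-u[:,1],-np.ones(len(u))]@T[:3,:3].T
    return T[:3,3]+d*((z-T[2,3])/d[:,2])[:,None]
E
python3 - <<'E'
from h import *
c=get_calibration("top"); print(c.keys()); f=lambda a:np.array(a)/4+[250-.375,165-.375]
for n,a,z in [("strip",[(42,75),(620,40),(632,186),(47,219)],.078),("tray",[(148,380),(733,408),(728,560),(140,530)],.083)]:
    P=ray(f(a),z,c); print(n,P.round(4).tolist(),"ctr",P.mean(0).round(4))
    print("sizes",[round(float(np.linalg.norm(P[i]-P[i-1])),4) for i in range(4)])
    v=(P[0]-P[1]+P[3]-P[2]); yaw=np.arctan2(-v[0],v[1]); print("yaw",yaw)
    for k in (81,27,-27,-81): print(k,(P.mean(0)+k/1000*np.array([-np.sin(yaw),np.cos(yaw),0])).round(4))
for a,z in [((112,103),.130),((258,78),.144),((402,71),.148),((553,88),.114)]: print(ray(f([a]),z,c).round(4))
d=np.load("top0.npz")["d"]
for u,v in [(270,240),(400,240),(350,283),(350,155)]:
    print(u,v, d[v,u])
    # height check
    K,T=c["K"],c["extrinsics"]; D=d[v,u]; print(T[:3,:3]@[ (u-K[0,2])/K[0,0]*D,-(v-K[1,2])/K[1,1]*D,-D]+T[:3,3])
w=get_calibration("wrist"); s=read_state()
Rt=R.from_rotvec(s["ee_rot"]).as_matrix(); print(w["K"],"cam in tool",(Rt.T@(w["extrinsics"][:3,3]-s["tcp_pos"])).round(3),(Rt.T@w["extrinsics"][:3,:3]).round(3),Rt.round(3)); print([k for k in dir() if 'pinch' in k])
import cell; print([k for k in dir(cell) if k[0]!='_'], getattr(cell,'pinch_z',None))
E
```

```text
dict_keys(['K', 'extrinsics'])
strip [[0.617, -0.0296, 0.078], [0.6291, -0.252, 0.078], [0.5714, -0.2551, 0.078], [0.56, -0.0328, 0.078]] ctr [ 0.5944 -0.1424  0.078 ]
sizes [0.0571, 0.2227, 0.0578, 0.2225]
yaw 0.05272134605304455
81 [ 0.5901 -0.0615  0.078 ]
27 [ 0.5929 -0.1154  0.078 ]
-27 [ 0.5958 -0.1693  0.078 ]
-81 [ 0.5986 -0.2233  0.078 ]
tray [[0.4969, -0.0727, 0.083], [0.4855, -0.2895, 0.083], [0.4295, -0.2858, 0.083], [0.441, -0.0705, 0.083]] ctr [ 0.4632 -0.1796  0.083 ]
sizes [0.056, 0.2171, 0.0561, 0.2155]
yaw -0.05304096371392584
81 [ 0.4675 -0.0987  0.083 ]
27 [ 0.4646 -0.1527  0.083 ]
-27 [ 0.4618 -0.2066  0.083 ]
-81 [ 0.4589 -0.2605  0.083 ]
[[ 0.5906 -0.063   0.13  ]]
[[ 0.5953 -0.1165  0.144 ]]
[[ 0.5963 -0.1675  0.148 ]]
[[ 0.5996 -0.2232  0.114 ]]
270 240 0.88666236
[ 0.52790219 -0.04660636  0.07797571]
400 240 0.89209306
[ 0.52902052 -0.2435669   0.06688621]
350 283 0.8766054
[ 0.46291904 -0.16705626  0.071972  ]
350 155 0.9214287
[ 0.66573882 -0.16854358  0.0659538 ]
[[426.16346567   0.         327.77998487]
 [  0.         426.16346567 238.75844044]
 [  0.           0.           1.        ]] cam in tool [ 0.07   0.    -0.143] [[ 0.001  0.962  0.271]
 [ 1.    -0.002 -0.   ]
 [ 0.     0.271 -0.962]] [[ 0.924  0.383 -0.001]
 [ 0.383 -0.924  0.002]
 [-0.    -0.002 -1.   ]]
['pinch_z']
['Unreachable', 'finish_job', 'get_calibration', 'grab_frame', 'pinch_z', 'read_state'] 0.0187
```

```bash
cat >> h.py <<'E'
def plan(target,n,yaw=0.0):
    "n equal rows from the measured pose to target; tool down, tool y along world x turned by yaw"
    s=read_state(); r=R.from_rotvec(s["ee_rot"])
    goal=R.from_euler('z',yaw)*R.from_matrix(np.array([[0,1,0],[1,0,0],[0,0,-1.]]))
    rv=(r.inv()*goal).as_rotvec(); st=(np.array(target)-s["tcp_pos"])/n
    for i in range(n):
        ri=r*R.from_rotvec(rv*i/n)
        print((ri.inv().apply(st)*1000).round(0).tolist(),(rv/n).round(3).tolist())
E
python3 -c "
from h import *
plan([.53,-.15,.28],10)"
```

```text
[43.0, -28.0, -5.0] [-0.0, -0.0, -0.118]
[46.0, -23.0, -5.0] [-0.0, -0.0, -0.118]
[49.0, -17.0, -5.0] [-0.0, -0.0, -0.118]
[50.0, -12.0, -5.0] [-0.0, -0.0, -0.118]
[51.0, -6.0, -5.0] [-0.0, -0.0, -0.118]
[52.0, 0.0, -5.0] [-0.0, -0.0, -0.118]
[51.0, 7.0, -5.0] [-0.0, -0.0, -0.118]
[50.0, 13.0, -5.0] [-0.0, -0.0, -0.118]
[48.0, 18.0, -5.0] [-0.0, -0.0, -0.118]
[46.0, 24.0, -5.0] [-0.0, -0.0, -0.118]
```

Call:
{"method": "send_rows", "body": {
  "steps": [
    [43,-28,-5,0,0,-0.118,0],
    [46,-23,-5,0,0,-0.118,0],
    [49,-17,-5,0,0,-0.118,0],
    [50,-12,-5,0,0,-0.118,0],
    [51,-6,-5,0,0,-0.118,0]
  ]
}}

```text
time: 0.72
tcp_pos: [0.3844, -0.3628, 0.2561]
ee_rot: [-2.766, -1.488, 0.0]
contact_force: [0.3, -1.1, 0.4]
grip_width: 0.0854
grip_force: 0.0
```

Call:
{"method": "send_rows", "body": {
  "steps": [
    [52,0,-5,0,0,-0.118,0],
    [51,7,-5,0,0,-0.118,0],
    [50,13,-5,0,0,-0.118,0],
    [48,18,-5,0,0,-0.118,0],
    [46,24,-5,0,0,-0.118,0]
  ]
}}

```text
time: 1.35
tcp_pos: [0.5297, -0.1496, 0.2812]
ee_rot: [-2.215, -2.227, 0.001]
contact_force: [0.6, -0.5, 0.5]
grip_width: 0.0856
grip_force: 0.0
```

Call:
{"method": "send_rows", "body": {
  "steps": [
    [0,0,0,0,0,0,0],
    [0,0,0,0,0,0,0]
  ]
}}

```text
time: 1.6
tcp_pos: [0.5289, -0.1515, 0.2808]
ee_rot: [-2.22, -2.222, 0.001]
contact_force: [-0.0, -1.0, -0.6]
grip_width: 0.0857
grip_force: 0.0
```

Run:
```python
from h import *
c=get_calibration("wrist"); p,d=grab_frame("wrist"); s=read_state(); print(s["tcp_pos"],s["ee_rot"],s["time"])
np.savez("w1.npz",p=p,d=d,K=c["K"],extrinsics=c["extrinsics"]); cv2.imwrite("pics/w1.png",p[:,:,::-1])
```

```text
[ 0.52859682 -0.15227587  0.28082706] [-2.22141009e+00 -2.22066225e+00  1.59271481e-03] 1.65
```

View pics/w1.png

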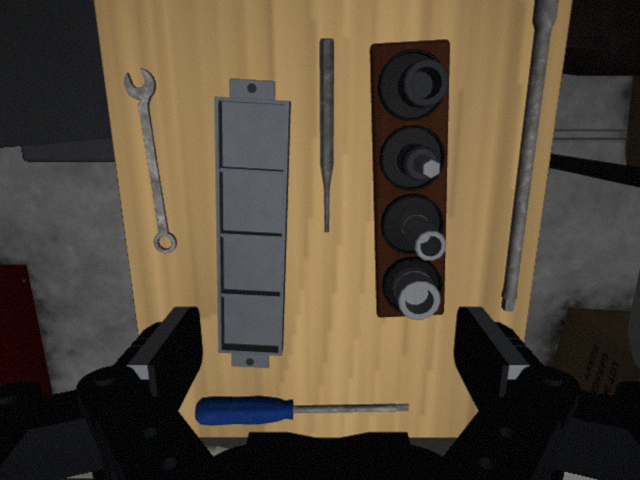

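The wrist view is clear. Socket tops are at (426,84), (431,168), (430,245) and (418,298). Strip corners are at (371,44), (449,40), (444,313), (378,317). Tray rim corners are at (215,97), (291,101), (283,354), (219,352).

Run:
```python
from h import *
w=np.load("w1.npz"); c={"K":w["K"],"extrinsics":w["extrinsics"]}
for n,a,z in [("strip",[(371,44),(449,40),(444,313),(378,317)],.078),("tray",[(215,97),(291,101),(283,354),(219,352)],.083)]:
    P=ray(a,z,c); print(n,P.round(4).tolist(),"ctr",P.mean(0).round(4))
    print([round(float(np.linalg.norm(P[i]-P[i-1])),4) for i in range(4)])
    v=(P[0]+P[1]-P[3]-P[2]); yaw=np.arctan2(-v[0],v[1]); print("yaw",yaw)
    for k in (81,27,-27,-81): print(k,(P.mean(0)+k/1000*np.array([-np.sin(yaw),np.cos(yaw),0])).round(4))
for a,z in [((426,84),.130),((431,168),.144),((430,245),.148),((418,298),.114)]: print(ray([a],z,c).round(4))
```

```text
strip [[0.5618, -0.0287, 0.078], [0.6197, -0.0258, 0.078], [0.6331, -0.2478, 0.078], [0.5748, -0.2519, 0.078]] ctr [ 0.5974 -0.1386  0.078 ]
[0.2236, 0.058, 0.2224, 0.0585]
yaw 0.0591186843443818
81 [ 0.5926 -0.0577  0.078 ]
27 [ 0.5958 -0.1116  0.078 ]
-27 [ 0.5989 -0.1655  0.078 ]
-81 [ 0.6021 -0.2194  0.078 ]
tray [[0.444, -0.0668, 0.083], [0.5017, -0.0696, 0.083], [0.49, -0.2861, 0.083], [0.4326, -0.2843, 0.083]] ctr [ 0.4671 -0.1767  0.083 ]
[0.2178, 0.0577, 0.2169, 0.0574]
yaw -0.053178648928254656
81 [ 0.4714 -0.0958  0.083 ]
27 [ 0.4685 -0.1497  0.083 ]
-27 [ 0.4656 -0.2037  0.083 ]
-81 [ 0.4628 -0.2576  0.083 ]
[[ 0.5934 -0.0606  0.13  ]]
[[ 0.597  -0.1131  0.144 ]]
[[ 0.5989 -0.1642  0.148 ]]
[[ 0.6009 -0.2178  0.114 ]]
```

Call:
{"method": "send_rows", "body": {
  "steps": [
    [-34,36,10,0,0,0,0],
    [-34,36,10,0,0,0,0],
    [0,0,30,0,0,0,0],
    [0,0,40,0,0,0,0],
    [0,0,40,0,0,0,0]
  ]
}}

```text
time: 2.28
tcp_pos: [0.6003, -0.2211, 0.1498]
ee_rot: [2.223, 2.22, -0.002]
contact_force: [0.1, -0.9, 0.1]
grip_width: 0.085
grip_force: 0.0
```

Call:
{"method": "send_rows", "body": {
  "steps": [
    [0,0,30,0,0,0,0],
    [0,0,15,0,0,0,0],
    [0,0,10,0,0,0,0],
    [0,0,0,0,0,0,0]
  ]
}}

```text
time: 2.78
tcp_pos: [0.6013, -0.2193, 0.0965]
ee_rot: [2.22, 2.223, -0.0]
contact_force: [0.2, -0.0, 0.2]
grip_width: 0.0855
grip_force: 0.0
```

Call:
{"method": "send_rows", "body": {
  "steps": [
    [0,0,3,0,0,0,60],
    [0,0,0,0,0,0,150],
    [0,0,0,0,0,0,255],
    [0,0,0,0,0,0,255],
    [0,0,0,0,0,0,255]
  ]
}}

```text
time: 3.4
tcp_pos: [0.602, -0.2189, 0.0942]
ee_rot: [2.218, 2.223, 0.001]
contact_force: [-1.2, -0.3, 5.2]
grip_width: 0.0316
grip_force: 59.8
```

Call:
{"method": "send_rows", "body": {
  "steps": [
    [0,0,0,0,0,0,255],
    [0,0,0,0,0,0,255],
    [0,0,-5,0,0,0,255],
    [0,0,-10,0,0,0,255],
    [0,0,-20,0,0,0,255]
  ]
}}

```text
time: 4.03
tcp_pos: [0.6007, -0.2187, 0.1284]
ee_rot: [-2.218, -2.222, 0.001]
contact_force: [-0.3, -0.3, -1.5]
grip_width: 0.0321
grip_force: 59.6
```

Call:
{"method": "send_rows", "body": {
  "steps": [
    [0,-45,-5,0,0,0,255],
    [0,-40,0,0,0,0,255],
    [40,-23,0,0,0,0,255],
    [41,-23,0,0,0,0,255],
    [41,0,0,0,0,0,255]
  ]
}}

```text
time: 4.65
tcp_pos: [0.4691, -0.0966, 0.1348]
ee_rot: [2.219, 2.221, -0.001]
contact_force: [1.2, 0.9, -0.4]
grip_width: 0.0317
grip_force: 59.8
```

Call:
{"method": "send_rows", "body": {
  "steps": [
    [0,0,0,0,0,0,255],
    [0,0,0,0,0,0,255]
  ]
}}

```text
time: 4.9
tcp_pos: [0.4707, -0.0976, 0.1344]
ee_rot: [2.218, 2.223, 0.001]
contact_force: [-0.1, -0.2, -1.5]
grip_width: 0.0321
grip_force: 59.8
```

Run:
```python
from h import *
c=get_calibration("wrist"); p,d=grab_frame("wrist"); s=read_state(); print(s["tcp_pos"],s["ee_rot"],s["time"])
np.savez("w2.npz",p=p,d=d,K=c["K"],extrinsics=c["extrinsics"]); cv2.imwrite("pics/w2.png",p[:,:,::-1])
```

```text
[ 0.47054785 -0.09813857  0.13406165] [2.21948084e+00 2.22176083e+00 3.07394442e-04] 4.95
```

View pics/w2.png

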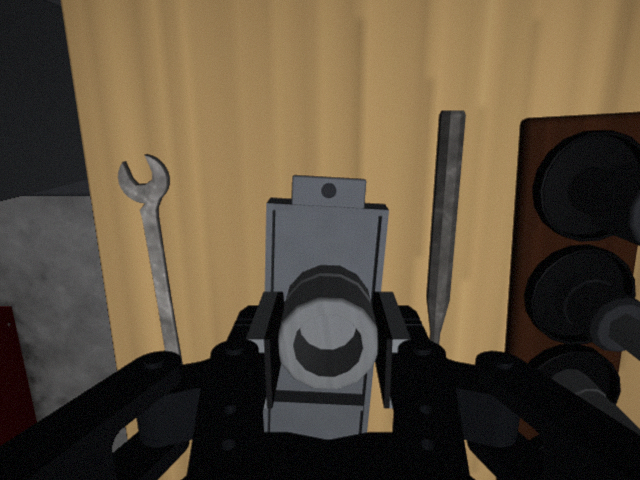

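The held socket's top is centred at (328,338). The tray end's outer rim corners are at (267,201) and (387,207), and the top of the first divider is at about (318,397).

Run:
```python
from h import *
w=np.load("w2.npz"); c={"K":w["K"],"extrinsics":w["extrinsics"]}
print("socket",ray([(328,338)],.154,c).round(4), "rim",ray([(267,201),(387,207),(318,392)],.083,c).round(4))
```

```text
socket [[ 0.4718 -0.0963  0.154 ]] rim [[ 0.4437 -0.0652  0.083 ]
 [ 0.4992 -0.0679  0.083 ]
 [ 0.467  -0.1672  0.083 ]]
```

Call:
{"method": "send_rows", "body": {
  "steps": [
    [0,0,20,0,0,0,255],
    [0,0,14,0,0,0,255],
    [0,0,7,0,0,0,255],
    [0,0,4,0,0,0,255],
    [0,0,0,0,0,0,255]
  ]
}}

```text
time: 5.58
tcp_pos: [0.4702, -0.0971, 0.0883]
ee_rot: [-2.219, -2.223, -0.0]
contact_force: [-0.5, -0.8, -0.9]
grip_width: 0.0319
grip_force: 59.8
```

Call:
{"method": "send_rows", "body": {
  "steps": [
    [0,0,2,0,0,0,255],
    [0,0,1,0,0,0,255],
    [0,0,0,0,0,0,255]
  ]
}}

```text
time: 5.95
tcp_pos: [0.4702, -0.0971, 0.0854]
ee_rot: [2.219, 2.224, 0.0]
contact_force: [-0.3, -0.2, -0.1]
grip_width: 0.0318
grip_force: 59.8
```

Call:
{"method": "send_rows", "body": {
  "steps": [
    [0,0,0,0,0,0,120],
    [0,0,0,0,0,0,60],
    [0,0,0,0,0,0,0],
    [0,0,0,0,0,0,0],
    [0,0,-20,0,0,0,0]
  ]
}}

```text
time: 6.58
tcp_pos: [0.469, -0.0969, 0.1043]
ee_rot: [-2.217, -2.222, 0.002]
contact_force: [0.4, -0.5, 1.1]
grip_width: 0.0854
grip_force: 0.0
```

Call:
{"method": "send_rows", "body": {
  "steps": [
    [0,0,-50,0,0,0,0],
    [0,0,-40,0,0,0,0],
    [-22,43,0,0,0,0,0],
    [-23,43,0,0,0,0,0],
    [-23,43,0,0,0,0,0]
  ]
}}

```text
time: 7.2
tcp_pos: [0.6006, -0.1658, 0.1955]
ee_rot: [2.219, 2.223, 0.0]
contact_force: [0.8, -0.4, 1.2]
grip_width: 0.0853
grip_force: 0.0
```

Call:
{"method": "send_rows", "body": {
  "steps": [
    [0,0,0,0,0,0,0],
    [0,0,30,0,0,0,0],
    [0,0,30,0,0,0,0],
    [0,0,20,0,0,0,0],
    [0,0,8,0,0,0,0]
  ]
}}

```text
time: 7.82
tcp_pos: [0.5981, -0.1643, 0.1062]
ee_rot: [-2.217, -2.223, 0.002]
contact_force: [0.4, 0.5, -0.7]
grip_width: 0.0855
grip_force: 0.0
```

Call:
{"method": "send_rows", "body": {
  "steps": [
    [0,0,0,0,0,0,60],
    [0,0,0,0,0,0,150],
    [0,0,0,0,0,0,255],
    [0,0,0,0,0,0,255],
    [0,0,0,0,0,0,255]
  ]
}}

```text
time: 8.45
tcp_pos: [0.5997, -0.1649, 0.1082]
ee_rot: [2.218, 2.223, 0.001]
contact_force: [-1.1, 0.4, 5.7]
grip_width: 0.0207
grip_force: 58.4
```

Call:
{"method": "send_rows", "body": {
  "steps": [
    [0,0,0,0,0,0,255],
    [0,0,0,0,0,0,255]
  ]
}}

```text
time: 8.7
tcp_pos: [0.5997, -0.1649, 0.1082]
ee_rot: [2.218, 2.223, 0.001]
contact_force: [-1.0, 0.0, 6.3]
grip_width: 0.0207
grip_force: 58.4
```

Call:
{"method": "send_rows", "body": {
  "steps": [
    [0,0,-5,0,0,0,255],
    [0,0,-15,0,0,0,255],
    [0,0,-25,0,0,0,255],
    [0,-44,0,0,0,0,255],
    [5,-44,0,0,0,0,255]
  ]
}}

```text
time: 9.32
tcp_pos: [0.5107, -0.1602, 0.1532]
ee_rot: [2.219, 2.223, 0.001]
contact_force: [0.6, -0.1, -0.0]
grip_width: 0.0204
grip_force: 59.0
```

Call:
{"method": "send_rows", "body": {
  "steps": [
    [10,-44,0,0,0,0,255],
    [0,0,0,0,0,0,255],
    [0,0,20,0,0,0,255],
    [0,0,15,0,0,0,255],
    [0,0,8,0,0,0,255]
  ]
}}

```text
time: 9.95
tcp_pos: [0.4673, -0.1499, 0.1086]
ee_rot: [-2.218, -2.223, 0.0]
contact_force: [-0.0, 0.6, -1.5]
grip_width: 0.0205
grip_force: 59.1
```

Call:
{"method": "send_rows", "body": {
  "steps": [
    [0,0,4,0,0,0,255],
    [0,0,4,0,0,0,255],
    [0,0,0,0,0,0,255]
  ]
}}

```text
time: 10.32
tcp_pos: [0.4673, -0.1501, 0.1013]
ee_rot: [-2.219, -2.224, -0.0]
contact_force: [-0.7, 0.1, -0.6]
grip_width: 0.0208
grip_force: 59.1
```

Call:
{"method": "send_rows", "body": {
  "steps": [
    [0,0,1,0,0,0,255],
    [0,0,1,0,0,0,255],
    [0,0,0,0,0,0,255]
  ]
}}

```text
time: 10.7
tcp_pos: [0.4673, -0.1501, 0.0994]
ee_rot: [2.219, 2.224, 0.0]
contact_force: [0.1, -0.3, -1.0]
grip_width: 0.0207
grip_force: 59.1
```

Run:
```python
from h import *
p,d=grab_frame("wrist"); q,_=grab_frame("side")
cv2.imwrite("pics/w3.png",np.hstack([p[80:480,120:520],cv2.resize(q[180:380,200:400],(400,400))])[:,:,::-1])
```

```text
(no output)
```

View pics/w3.png

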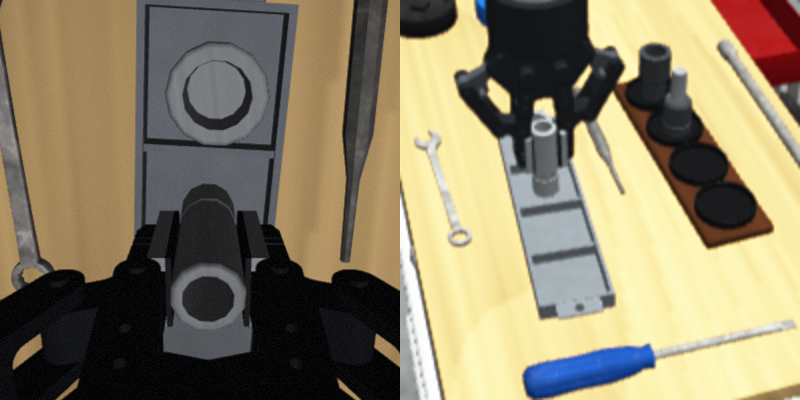

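The short socket stands upright and centred in compartment 1, and the deep socket is upright in compartment 2. I'll release it and go to the bit socket.

Call:
{"method": "send_rows", "body": {
  "steps": [
    [0,0,0,0,0,0,120],
    [0,0,0,0,0,0,60],
    [0,0,0,0,0,0,0],
    [0,0,0,0,0,0,0],
    [0,0,-30,0,0,0,0]
  ]
}}

```text
time: 11.42
tcp_pos: [0.4656, -0.1497, 0.1278]
ee_rot: [-2.216, -2.221, 0.003]
contact_force: [-0.1, -0.8, -0.7]
grip_width: 0.0855
grip_force: 0.0
```

Call:
{"method": "send_rows", "body": {
  "steps": [
    [0,0,-45,0,0,0,0],
    [0,0,-30,0,0,0,0],
    [12,43,0,0,0,0,0],
    [12,43,0,0,0,0,0],
    [12,43,0,0,0,0,0]
  ]
}}

```text
time: 12.05
tcp_pos: [0.5975, -0.1139, 0.2045]
ee_rot: [2.22, 2.222, 0.0]
contact_force: [0.4, -0.4, 1.0]
grip_width: 0.0854
grip_force: 0.0
```

Call:
{"method": "send_rows", "body": {
  "steps": [
    [0,0,0,0,0,0,0],
    [0,0,35,0,0,0,0],
    [0,0,35,0,0,0,0],
    [0,0,25,0,0,0,0],
    [0,0,10,0,0,0,0]
  ]
}}

```text
time: 12.68
tcp_pos: [0.5947, -0.1143, 0.0978]
ee_rot: [-2.218, -2.222, 0.003]
contact_force: [-0.2, 0.2, 0.5]
grip_width: 0.0859
grip_force: 0.0
```

Call:
{"method": "send_rows", "body": {
  "steps": [
    [0,0,3,0,0,0,60],
    [0,0,0,0,0,0,150],
    [0,0,0,0,0,0,255],
    [0,0,0,0,0,0,255],
    [0,0,0,0,0,0,255]
  ]
}}

```text
time: 13.3
tcp_pos: [0.597, -0.114, 0.0976]
ee_rot: [2.218, 2.222, 0.002]
contact_force: [-1.8, -0.5, 5.5]
grip_width: 0.0238
grip_force: 58.9
```

Call:
{"method": "send_rows", "body": {
  "steps": [
    [0,0,0,0,0,0,255],
    [0,0,0,0,0,0,255]
  ]
}}

```text
time: 13.55
tcp_pos: [0.597, -0.114, 0.0977]
ee_rot: [2.218, 2.222, 0.002]
contact_force: [-1.1, -0.2, 6.0]
grip_width: 0.0239
grip_force: 58.9
```

Call:
{"method": "send_rows", "body": {
  "steps": [
    [0,0,-5,0,0,0,255],
    [0,0,-15,0,0,0,255],
    [0,0,-25,0,0,0,255],
    [-45,0,0,0,0,0,255],
    [-45,-44,0,0,0,0,255]
  ]
}}

```text
time: 14.18
tcp_pos: [0.5544, -0.2037, 0.1423]
ee_rot: [2.215, 2.226, 0.004]
contact_force: [-0.7, -1.5, -0.8]
grip_width: 0.0236
grip_force: 59.1
```

Call:
{"method": "send_rows", "body": {
  "steps": [
    [0,-44,0,0,0,0,255],
    [0,-44,0,0,0,0,255],
    [0,0,10,0,0,0,255],
    [0,0,20,0,0,0,255],
    [0,0,10,0,0,0,255]
  ]
}}

```text
time: 14.8
tcp_pos: [0.465, -0.2035, 0.1009]
ee_rot: [-2.218, -2.224, -0.0]
contact_force: [0.2, -0.0, -0.9]
grip_width: 0.0234
grip_force: 59.3
```

Call:
{"method": "send_rows", "body": {
  "steps": [
    [0,0,6,0,0,0,255],
    [0,0,4,0,0,0,255],
    [0,0,0,0,0,0,255]
  ]
}}

```text
time: 15.18
tcp_pos: [0.4649, -0.2037, 0.0913]
ee_rot: [-2.219, -2.224, -0.0]
contact_force: [0.3, -0.7, -1.1]
grip_width: 0.0238
grip_force: 59.3
```

Call:
{"method": "send_rows", "body": {
  "steps": [
    [0,0,1.5,0,0,0,255],
    [0,0,1,0,0,0,255],
    [0,0,0,0,0,0,255]
  ]
}}

```text
time: 15.55
tcp_pos: [0.4647, -0.2038, 0.0889]
ee_rot: [2.219, 2.224, 0.0]
contact_force: [-0.2, 0.5, -0.7]
grip_width: 0.0239
grip_force: 59.3
```

Call:
{"method": "send_rows", "body": {
  "steps": [
    [0,0,0,0,0,0,120],
    [0,0,0,0,0,0,60],
    [0,0,0,0,0,0,0],
    [0,0,0,0,0,0,0],
    [0,0,-30,0,0,0,0]
  ]
}}

```text
time: 16.18
tcp_pos: [0.463, -0.2033, 0.1172]
ee_rot: [-2.216, -2.22, 0.002]
contact_force: [0.5, -1.2, 0.7]
grip_width: 0.0856
grip_force: 0.0
```

Call:
{"method": "send_rows", "body": {
  "steps": [
    [0,0,-45,0,0,0,0],
    [0,0,-40,0,0,0,0],
    [48,42,0,0,0,0,0],
    [48,42,0,0,0,0,0],
    [48,44,0,0,0,0,0]
  ]
}}

```text
time: 16.8
tcp_pos: [0.5901, -0.0624, 0.2042]
ee_rot: [2.22, 2.222, 0.001]
contact_force: [0.7, -0.2, 1.7]
grip_width: 0.0856
grip_force: 0.0
```

Call:
{"method": "send_rows", "body": {
  "steps": [
    [2,2,0,0,0,0,0],
    [0,0,35,0,0,0,0],
    [0,0,35,0,0,0,0],
    [0,0,25,0,0,0,0],
    [0,0,11,0,0,0,0]
  ]
}}

```text
time: 17.42
tcp_pos: [0.5897, -0.0624, 0.0962]
ee_rot: [-2.219, -2.221, 0.003]
contact_force: [0.5, -0.0, -0.4]
grip_width: 0.0853
grip_force: 0.0
```

Call:
{"method": "send_rows", "body": {
  "steps": [
    [0,0,0,0,0,0,60],
    [0,0,0,0,0,0,150],
    [0,0,0,0,0,0,255],
    [0,0,0,0,0,0,255],
    [0,0,0,0,0,0,255]
  ]
}}

```text
time: 18.05
tcp_pos: [0.5916, -0.0614, 0.0992]
ee_rot: [2.218, 2.223, 0.002]
contact_force: [-1.6, 0.2, 7.7]
grip_width: 0.0283
grip_force: 58.8
```

Call:
{"method": "send_rows", "body": {
  "steps": [
    [0,0,0,0,0,0,255],
    [0,0,0,0,0,0,255]
  ]
}}

```text
time: 18.3
tcp_pos: [0.5915, -0.0614, 0.0991]
ee_rot: [2.218, 2.223, 0.001]
contact_force: [-2.0, -0.5, 6.5]
grip_width: 0.0285
grip_force: 58.8
```

Call:
{"method": "send_rows", "body": {
  "steps": [
    [0,0,-5,0,0,0,255],
    [0,0,-15,0,0,0,255],
    [0,0,-25,0,0,0,255],
    [-49,0,0,0,0,0,255],
    [-49,0,0,0,0,0,255]
  ]
}}

```text
time: 18.92
tcp_pos: [0.5917, -0.1599, 0.1445]
ee_rot: [2.216, 2.225, 0.002]
contact_force: [0.6, -0.1, -2.0]
grip_width: 0.0283
grip_force: 59.3
```

Call:
{"method": "send_rows", "body": {
  "steps": [
    [-49,0,0,0,0,0,255],
    [-49,-20,0,0,0,0,255],
    [0,-40,0,0,0,0,255],
    [0,-40,0,0,0,0,255],
    [0,-30,0,0,0,0,255]
  ]
}}

```text
time: 19.55
tcp_pos: [0.4599, -0.258, 0.1436]
ee_rot: [2.22, 2.222, -0.0]
contact_force: [-0.1, -0.2, -1.2]
grip_width: 0.0284
grip_force: 59.5
```

Call:
{"method": "send_rows", "body": {
  "steps": [
    [0,0,0,0,0,0,255],
    [0,0,20,0,0,0,255],
    [0,0,12,0,0,0,255],
    [0,0,6,0,0,0,255],
    [0,0,0,0,0,0,255]
  ]
}}

```text
time: 20.18
tcp_pos: [0.4615, -0.2574, 0.1046]
ee_rot: [-2.218, -2.224, -0.0]
contact_force: [-0.4, -0.1, -1.3]
grip_width: 0.0283
grip_force: 59.7
```

Call:
{"method": "send_rows", "body": {
  "steps": [
    [0,0,7,0,0,0,255],
    [0,0,5,0,0,0,255],
    [0,0,2,0,0,0,255],
    [0,0,0.5,0,0,0,255],
    [0,0,0,0,0,0,255]
  ]
}}

```text
time: 20.8
tcp_pos: [0.4614, -0.2577, 0.0904]
ee_rot: [2.219, 2.224, 0.0]
contact_force: [0.5, 0.4, -1.8]
grip_width: 0.0283
grip_force: 59.7
```

Call:
{"method": "send_rows", "body": {
  "steps": [
    [0,0,0,0,0,0,120],
    [0,0,0,0,0,0,60],
    [0,0,0,0,0,0,0],
    [0,0,0,0,0,0,0],
    [0,0,-30,0,0,0,0]
  ]
}}

```text
time: 21.42
tcp_pos: [0.4597, -0.257, 0.1186]
ee_rot: [-2.216, -2.22, 0.001]
contact_force: [0.3, -0.4, -0.3]
grip_width: 0.0855
grip_force: 0.0
```

Call:
{"method": "send_rows", "body": {
  "steps": [
    [0,0,-45,0,0,0,0],
    [0,0,-50,0,0,0,0],
    [40,20,-40,0,0,0,0],
    [40,20,0,0,0,0,0],
    [0,0,0,0,0,0,0]
  ]
}}

```text
time: 22.05
tcp_pos: [0.5029, -0.1731, 0.2562]
ee_rot: [2.211, 2.231, 0.003]
contact_force: [-0.5, -0.2, -0.3]
grip_width: 0.0853
grip_force: 0.0
```

Run:
```python
from h import *
p,d=grab_frame("wrist"); q,_=grab_frame("side"); print(read_state()["time"],read_state()["tcp_pos"])
cv2.imwrite("pics/w4.png",np.hstack([p[0:480,120:520],cv2.resize(q[180:380,220:387],(400,480))])[:,:,::-1])
```

```text
22.15 [ 0.50109483 -0.17738906  0.25514616]
```

View pics/w4.png

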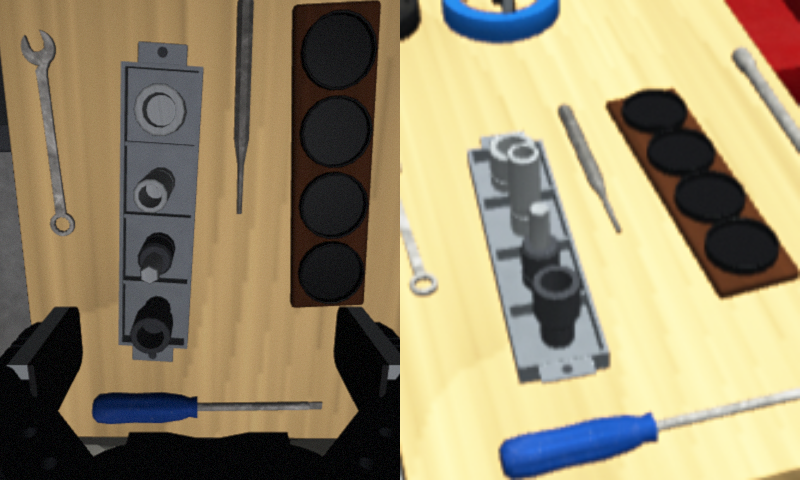

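All four stand upright, one to a compartment and in reverse order, and the cups are empty.

```bash
python3 -c "
from cell import *
print(finish_job())"
```

```text
the job is handed in; nothing more can be done
None
```

I moved all four sockets into the tray in reverse order: short, deep, bit, stepped from left to right. The last pictures show them upright and released, and I handed the job in at about 22 s; no verdict came back.

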